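# Sweep the washers through the gate and shut the magazine

### The arm

A 6-joint arm with a two-finger parallel gripper is mounted at the origin on the work surface; the furniture and walls round the work are solid. World frame = base frame: x ahead of the robot, y to its left, z up, the work surface at z = 0. Lengths are in m, angles in rad, forces in N, time in s.
With the tool pointing down it reaches from about 0.225 to 0.875 m from the base axis. Payload 3.4 kg.
Tool frame: the origin (TCP) lies midway between the tips of the shut fingers; the grasp point (between the pads) lies 19 mm behind it; z points along the fingers, y is the line along which they close (so a half turn about z gives the same grasp; the last joint's range is limited). The gripper opens to 85 mm and grips with 20 to 120 N. Pads are 22 mm wide; open, the fingers measure 114 mm over their backs; the gripper's body (76 mm by 85 mm) begins 54 mm behind the grasp point. The pads swing forward as they close: fully open they stand 13 mm farther back than shut.
Start: joints at [1.088, 0.276, 1.505, -0, 1.361, -0.121], TCP at [0.204, 0.538, 0.231] pointing down, gripper open.
Joint ranges: [-2.89, 2.89], [-0.75, 2.08], [0.22, 2.7], [-1.18, 4.32], [0.11, 2.71], [-2.7, 2.7]. Speed limits (rad/s): [2.57, 2.57, 3.14, 3.14, 3.14, 3.14].

### API

Orientations are given as a 3x3 rotation matrix whose columns are the frame's x, y, z axes.
In Python, from plant import ctrl gives the robot as it stands.
- The arm moves only by the tool servo_tool, never from a script. Its argument "increments" is a list of rows, each a list of 4 numbers: the shift along the tool's x, y, z in mm, then the turn about the tool's z in degrees. A call has 1 to 5 rows; each row is the pose to reach, as a shift and turn from the pose commanded when the call began, along the tool's axes at that moment; what a row does not reach only later rows make up. A row lasts 1/10 s, in which the tool goes at most 50 mm and 8.59 degrees, less where a joint would pass 70% of its speed; a pose out of reach is approached as far as the arm can. A call with a gripper value outside its range is refused whole. "hand" is the opening, from 0 (shut) to 1 (fully open), set as the call begins (left out, the last holds). The fingers move at their own pace and stop on an object; the grip force is fixed at half the most. Time passes only in rows, so rows that repeat a pose let the fingers close. It gives the time, the measured TCP pose, the force, the opening and the grip force at its end, in the units of the state.
- ctrl.state(): the state, without advancing time (a new reading comes with each control period).
- ctrl.capture(name): name is "scene" or "top"; returns a dict with "frame" (420x560x3 uint8, red, green, blue), "intrinsics" (3x3 intrinsics, pixels), "dist" ([k1, k2, p1, p2, k3] as OpenCV has them; the pictures are not rectified), "camera_from_world" (4x4, takes a point from world to camera coordinates). Camera axes: x right, y up, looking along -z (the intrinsics and any distortion apply to the point x, -y, -z); pixel columns grow to the right and rows downward; lengths in m; the calibration is good to about 2 mm. A picture is of the moment at which its call begins. There is no depth.
- ctrl.sign_off(): hands the job in; it is judged then, once.
The state is a dict: "clock": time; "joint_pos": joint angles; "qvel": joint speeds; "tau": joint torques, N m; "position": TCP position; "ee_rot": TCP orientation; "ft_force": force on the tool from outside, world axes, zero at the start; "ft_torque": the same for the moment, N m; "opening": opening from 0.0 (shut) to 1.0 (fully open); "grip_force": force on a finger pad.
Only numpy, scipy, OpenCV 4.12 (cv2) and the standard library are available. Lean on these libraries where they do the work, as an engineer would, in place of code of your own. Each camera call takes 0.05 s, during which the arm holds its last target. There are 200 camera calls.

### The job

Load the washer magazine: with the fingertips, sweep the three steel washers lying on its board through the narrow gate into the slot, one at a time and gently, keeping them on the board and never gripping or lifting one. When all three are in the slot, push the red tab until the shutter is fully closed across the gate behind them, and take the hand away. Leave the hex nut beside the slot and the oil bottle where they are.

Things in the scene. Friction and masses are not known exactly. Their poses are not given: they have to be found in the camera images.
- magazine: Washer magazine: fixed plywood board 172 (its x) x 355 (its y) x 12 mm with brown wooden fences; may stand turned. Origin: on the bench under the gate's middle. Own +y is the sweeping direction, along the slot; board from y -205 to 150, x -86 to 86 mm. Washers slide on its top, the floor, 12 mm above the origin. All other mm figures here are in this frame, heights above the floor.
- board_middle (a point): Point on the floor in the middle of the sweeping area (x 0, y -130 mm). The area runs from the open back edge, y -205, to y -64, between side rims with inner faces at x -78 and +78. From y -64 to -10 two 45 degree fences narrow it from x +-78 to x +-24. Rims and fences are 10 mm high.
- gate (a point): Point on the floor in the middle of the gate, in the shutter's plane (x 0, y 1.5 mm). The gate is 48 mm wide (x -24 to 24) from y -10; its walls, which go on along the slot, are 12 mm thick and 13 mm high. The shutter crosses at y 0 to 3. Its steel guide stands on the +x side at x 36 to 50, y -12 to 15, 12 mm high.
- slot_end (a point): Point on the floor at the middle of the slot's end stop (x 0, y 134 mm). The slot is 48 mm wide and 131 mm long from shutter to stop: room for three washers in a row and 11 mm to spare. A clear cover, 3 mm thick, underside 13 mm above the floor, roofs it from y 48 to the end; before that it is open above.
- washer_a: Thick round steel washer, loose, lying flat: 40 mm across, 8 mm thick, 17 mm hole, about 65 g. Origin: centre of its underside. The three washers are alike and go in in any order.
- washer_b: Second washer, as washer_a.
- washer_c: Third washer, as washer_a.
- shutter (a joint): Steel shutter: 0 = open, 0.060 m = fully closed across the gate; starts at 0 to 0.008. It slides in the magazine's own -x direction as it closes, against about 1.5 N of friction, and stays where it is left. A washer that sticks out of the slot's mouth blocks it.
- shutter_tab (a point): Centre of the red upright tab on the shutter's outer end: 6 mm thick (x), 28 mm wide (y), 1 to 27 mm above the floor; this point 14 mm above it. It is at y 1.5 and x = 114 mm minus the joint value. Pushing its outer (+x) face in -x closes the shutter. Open, it overhangs the board's edge.
- hex_nut: Large dark steel hexagon nut, loose, 36 mm across flats, 19 mm high, lying on the board beside the slot on the -x side. Origin: centre of its underside. To be left alone.
- oil_bottle: White oil bottle with green label and black spout, loose, 48 mm across, 131 mm high, standing on the bench. Origin: centre of its underside. To be left alone.
Not all that is in view belongs to the job. Leave any black look-alike of the washer_b alone.

How it is judged:
On the way, in this order (a step that is already met when the one before it is completed fails the run):
1. a first washer is through the gate, in the slot (((y of washer_a in the frame of magazine between 0.012 and 0.12 m and x of washer_a in the frame of magazine between -0.01 and 0.01 m and z of washer_a in the frame of magazine below 0.018 m) or (y of washer_b in the frame of magazine between 0.012 and 0.12 m and x of washer_b in the frame of magazine between -0.01 and 0.01 m and z of washer_b in the frame of magazine below 0.018 m) or (y of washer_c in the frame of magazine between 0.012 and 0.12 m and x of washer_c in the frame of magazine between -0.01 and 0.01 m and z of washer_c in the frame of magazine below 0.018 m))), for 0.2 s.
2. a second washer is through the gate, in the slot ((((y of washer_a in the frame of magazine between 0.012 and 0.12 m and x of washer_a in the frame of magazine between -0.01 and 0.01 m and z of washer_a in the frame of magazine below 0.018 m) and (y of washer_b in the frame of magazine between 0.012 and 0.12 m and x of washer_b in the frame of magazine between -0.01 and 0.01 m and z of washer_b in the frame of magazine below 0.018 m)) or ((y of washer_a in the frame of magazine between 0.012 and 0.12 m and x of washer_a in the frame of magazine between -0.01 and 0.01 m and z of washer_a in the frame of magazine below 0.018 m) and (y of washer_c in the frame of magazine between 0.012 and 0.12 m and x of washer_c in the frame of magazine between -0.01 and 0.01 m and z of washer_c in the frame of magazine below 0.018 m)) or ((y of washer_b in the frame of magazine between 0.012 and 0.12 m and x of washer_b in the frame of magazine between -0.01 and 0.01 m and z of washer_b in the frame of magazine below 0.018 m) and (y of washer_c in the frame of magazine between 0.012 and 0.12 m and x of washer_c in the frame of magazine between -0.01 and 0.01 m and z of washer_c in the frame of magazine below 0.018 m)))), for 0.2 s.
3. all three washers are in the slot, the shutter still open (y of washer_a in the frame of magazine between 0.012 and 0.12 m and x of washer_a in the frame of magazine between -0.01 and 0.01 m and z of each of washer_a, washer_b, washer_c in the frame of magazine below 0.018 m and y of washer_b in the frame of magazine between 0.012 and 0.12 m and x of washer_b in the frame of magazine between -0.01 and 0.01 m and y of washer_c in the frame of magazine between 0.012 and 0.12 m and x of washer_c in the frame of magazine between -0.01 and 0.01 m and value of joint shutter below 0.03 m), for 0.2 s.
At the end, for the whole second after the job is handed in: All three washers lie flat in the slot behind the shutter (centres past the shutter, within 10 mm of the slot's middle line), at rest; the shutter is closed to within 5 mm of its stop (y of washer_a in the frame of magazine between 0.02 and 0.12 m and x of washer_a in the frame of magazine between -0.01 and 0.01 m and z of each of washer_a, washer_b, washer_c in the frame of magazine below 0.018 m and y of washer_b in the frame of magazine between 0.02 and 0.12 m and x of washer_b in the frame of magazine between -0.01 and 0.01 m and y of washer_c in the frame of magazine between 0.02 and 0.12 m and x of washer_c in the frame of magazine between -0.01 and 0.01 m and value of joint shutter above 0.055 m and linear speed of each of washer_a, washer_b, washer_c below 0.02 m/s); the robot touches nothing.
It fails at once if a washer is lifted more than 12 mm off the board's floor, or falls off the board (z of any of washer_a, washer_b, washer_c in the frame of magazine above 0.024 m or z of any of washer_a, washer_b, washer_c in the frame of magazine below 0.004 m).
It fails at once if a washer is gripped or jammed by the fingers with more than 30 N (contact force between the fingers and washer_a above 30 N or contact force between the fingers and washer_b above 30 N or contact force between the fingers and washer_c above 30 N).
It fails at once if the hex nut is moved more than 20 mm (distance of hex_nut from where it was at the start of the episode above 0.02 m).
It fails at once if the oil bottle is moved more than 20 mm or tipped (distance of oil_bottle from where it was at the start of the episode above 0.02 m or angle between oil_bottle's own z axis and vertical above 0.35 rad).
It also fails if it takes over 58 s, if anything falls off the work surface, if the arm or the gripper's body presses on something with over 40 N, if the wrist force passes 120 N, or if a joint passes its speed limit or range.

## Working session

There is one attempt and no reset: what is moved stays moved. The work goes in short steps, Python scripts to look and compute and a tool call to move; the robot and the scene stay as the last step left them, time stands still between calls to the robot, and variables do not carry over. Pictures are saved under pics/ and viewed, at most 10 in all, crops included, and the job is handed in when it is done.

Besides the shell and the picture viewer there is one more tool, called after "Call:" as a command line: name --pt "numbers of a row" for each row, then --argument value for the rest. servo_tool: Moves the arm, as the interface text tells. Its arguments: {"type":"object","properties":{"increments":{"type":"array","items":{"type":"array","items":{"type":"number"}}},"hand":{"type":"number"}},"required":["increments"]}

```bash
mkdir -p pics; cat > h.py <<'E'
import numpy as np, cv2
from plant import ctrl
def cap(n,save=None):
    c=ctrl.capture(n); 
    if save: cv2.imwrite('pics/'+save,cv2.cvtColor(c['frame'],cv2.COLOR_RGB2BGR))
    return c
def ray(c,uv,z):
    uv=np.atleast_2d(np.array(uv,float)).reshape(-1,1,2)
    n=cv2.undistortPoints(uv,np.array(c['intrinsics']),np.array(c['dist'])).reshape(-1,2)
    T=np.array(c['camera_from_world']);R=T[:3,:3];o=-R.T@T[:3,3]
    d=np.c_[n[:,0],-n[:,1],-np.ones(len(n))]@R
    return o+d*((z-o[2])/d[:,2])[:,None]
def proj(c,P):
    P=np.atleast_2d(P);T=np.array(c['camera_from_world']);q=P@T[:3,:3].T+T[:3,3]
    q=q*[1,-1,-1]
    return cv2.projectPoints(q,np.zeros(3),np.zeros(3),np.array(c['intrinsics']),np.array(c['dist']))[0].reshape(-1,2)
E
python3 - <<'E'
from h import *
for n in('scene','top'):
    c=cap(n,n+'1.png'); T=np.array(c['camera_from_world']); print(n,-T[:3,:3].T@T[:3,3])
s=ctrl.state();print(s['clock'],s['position'],s['ee_rot'],s['opening'])
E
```

```text
scene [-0.28488301  0.74367544  0.4848752 ]
top [0.35149228 0.09070575 0.96140855]
0.1 [0.20329338 0.53734738 0.23051085] [[-9.35260274e-01  3.53959874e-01 -7.92654040e-04]
 [ 3.53960694e-01  9.35259131e-01 -1.47795308e-03]
 [ 2.18200841e-04 -1.66283918e-03 -9.99998594e-01]] 0.9964838012945001
```

View pics/top1.png

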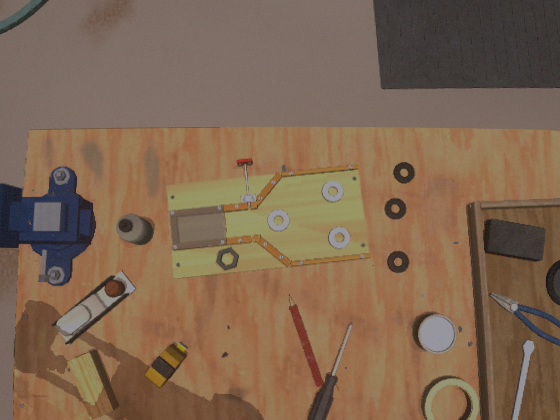

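View pics/scene1.png

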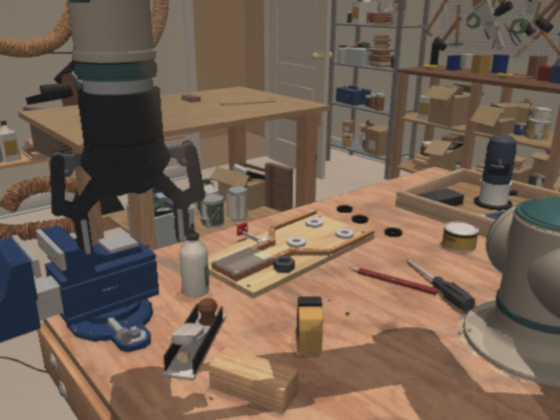

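The top view shows three silver washers at (279,220), (333,191) and (340,238). The look-alikes are black rings off the board at (404,173), (395,209) and (398,262), and the dark nut at (228,258). I choose the silver ones. The red tab is at (245,162) and the bottle at (133,229).

```bash
cat >> h.py <<'E'
def washers(c,M=None,show=False):
    f=c['frame'];hsv=cv2.cvtColor(f,cv2.COLOR_RGB2HSV)
    m=((hsv[...,1]<60)&(hsv[...,2]>110)).astype(np.uint8)
    k,l,s,ce=cv2.connectedComponentsWithStats(m)
    return [(ce[i],s[i]) for i in range(1,k) if s[i][4]>25]
E
python3 - <<'E'
from h import *
c=cap('top');f=c['frame'];hsv=cv2.cvtColor(f,cv2.COLOR_RGB2HSV)
print(proj(c,[[0,0,0],[.3,0,0],[0,.3,0]]).round())
for ce,s in washers(c):
    if 160<ce[0]<380 and 140<ce[1]<290: print('w',ce.round(1),s, ray(c,ce,.02).round(4))
# board
m=cv2.inRange(hsv,(20,60,90),(40,255,255));m[:140]=0;m[290:]=0;m[:,:160]=0;m[:,380:]=0
m=cv2.morphologyEx(m,cv2.MORPH_OPEN,np.ones((3,3)))
cs=max(cv2.findContours(m,0,2)[0],key=cv2.contourArea);h=cv2.convexHull(cs)
r=cv2.minAreaRect(h);b=cv2.boxPoints(r);P=ray(c,b,.012);print(r,b.round(1).tolist());print(P.round(4))
print([np.linalg.norm(P[i]-P[i-1]).round(4) for i in range(4)])
q=cv2.approxPolyDP(h,6,True).reshape(-1,2);print('q',q.tolist(),ray(c,q,.012).round(4).tolist())
mr=(cv2.inRange(hsv,(0,150,80),(6,255,255))|cv2.inRange(hsv,(174,150,80),(180,255,255)))
mr[180:]=0;print('red',cv2.minAreaRect(cv2.findNonZero(mr)), ray(c,cv2.minAreaRect(cv2.findNonZero(mr))[0],.039))
cv2.imwrite('pics/crop.png',cv2.resize(cv2.cvtColor(f,cv2.COLOR_RGB2BGR)[135:290,155:425],None,fx=2.9,fy=2.9,interpolation=cv2.INTER_CUBIC))
E
```

```text
[[321. 484.]
 [320. 316.]
 [153. 483.]]
w [247.5 193.2] [241 164  15  42 165] [[0.5209 0.1313 0.02  ]]
w [332.4 190.8] [322 180  22  22 297] [[ 0.5253 -0.023   0.02  ]]
w [278. 220.] [268 209  21  22 306] [[0.4718 0.0761 0.02  ]]
w [339.  237.3] [329 227  21  22 303] [[ 0.4403 -0.0335  0.02  ]]
((294.1524658203125, 217.8719482421875), (85.2531509399414, 139.69589233398438), 83.6598129272461) [[220.0, 183.1999969482422], [358.8999938964844, 167.8000030517578], [368.29998779296875, 252.5], [229.39999389648438, 268.0]]
[[ 0.5409  0.1823  0.012 ]
 [ 0.5702 -0.0742  0.012 ]
 [ 0.4133 -0.0874  0.012 ]
 [ 0.386   0.1633  0.012 ]]
[np.float64(0.156), np.float64(0.2582), np.float64(0.1574), np.float64(0.2522)]
q [[357, 169], [368, 252], [291, 260], [226, 237], [225, 212], [282, 177]] [[0.5679, -0.0706, 0.012], [0.4142, -0.0869, 0.012], [0.4003, 0.0528, 0.012], [0.4418, 0.1701, 0.012], [0.4874, 0.1724, 0.012], [0.5525, 0.0684, 0.012]]
red ((244.0, 160.5), (3.0, 14.0), 90.0) [[0.57706648 0.13723244 0.039     ]]
```

View pics/crop.png

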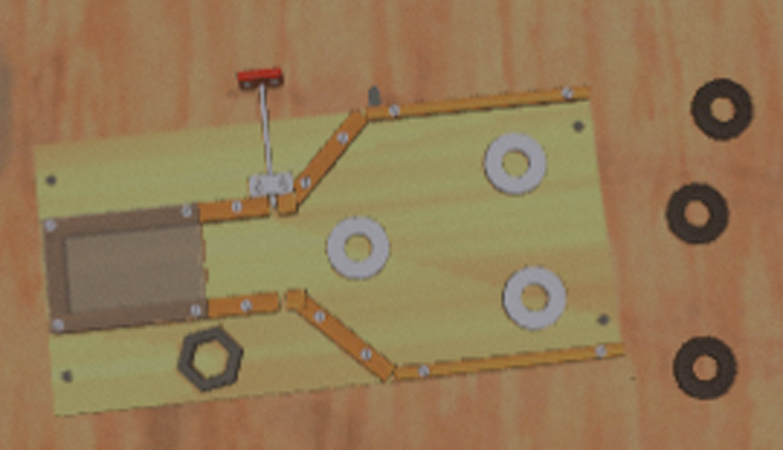

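```bash
cat > fit.py <<'E'
from h import *
c=cap('top')
L=[((35,146),86,150,.012),((55,415),-86,150,.012),((588,85),86,-205,.022),((625,355),-86,-205,.022),((368,122),78,-64,.022),((392,367),-78,-64,.022),((261,77),110,1.5,.039),((297,213),24,-10,.022),((303,291),-24,-10,.022)]
W=[];M=[]
for (u,v),x,y,z in L:
    W.append(ray(c,(u/2.9+155-.33,v/2.9+135-.33),z)[0][:2]);M.append((x/1e3,y/1e3))
W=np.array(W);M=np.array(M)
a,b=M-M.mean(0),W-W.mean(0)
th=np.arctan2((a[:,0]*b[:,1]-a[:,1]*b[:,0]).sum(),(a*b).sum())
R=np.array([[np.cos(th),-np.sin(th)],[np.sin(th),np.cos(th)]]);t=W.mean(0)-R@M.mean(0)
print(th,t);print(((W-t)@R*1e3-M*1e3).round(1))
np.save('mag.npy',[th,*t])
for ce,s in washers(c):
    if 160<ce[0]<380 and 140<ce[1]<290: print(((ray(c,ce,.02)[0][:2]-t)@R*1e3).round(1))
print('tcp',((ctrl.state()['position'][:2]-t)@R*1e3).round(1))
E
python3 fit.py
```

```text
0.10363575065238251 [0.4678706  0.12376662]
[[-0.4 -1. ]
 [ 1.1 -0.5]
 [ 0.5  1.2]
 [ 0.9  0.2]
 [-1.1  1.4]
 [ 1.   3.1]
 [-1.4 -0.5]
 [ 0.  -2.5]
 [-0.8 -1.4]]
[53.7  2.1]
[  42.  -151.9]
[ -1.1 -47.8]
[ -43.7 -153.5]
tcp [-220.2  438.9]
```

```bash
cat > plan.py <<'E'
from h import *
th,tx,ty=np.load('mag.npy');R=np.array([[np.cos(th),-np.sin(th)],[np.sin(th),np.cos(th)]]);t=np.array([tx,ty])
def now():
    s=ctrl.state();p=np.array(s['position']);E=np.array(s['ee_rot'])
    m=R.T@(p[:2]-t)*1e3; ax=R.T@E[:2,0]; h=np.degrees(np.arctan2(ax[0],ax[1])) # heading of tool x from mag +y toward +x
    return np.array([m[0],m[1],p[2]*1e3,h]),s
def rows(start,poses):
    h=np.radians(start[3]);ex=np.array([np.sin(h),np.cos(h)]);ey=np.array([np.cos(h),-np.sin(h)])
    return [[round(float(v)) for v in((np.array(p[:2])-start[:2])@ex,(np.array(p[:2])-start[:2])@ey,start[2]-p[2])]+[round(float((p[3]-start[3]+180)%360-180),1)] for p in poses]
E
python3 - <<'E'
from plan import *
a,s=now();print(a)
b=np.array([-1,-92,110,0.])
n=12
P=[a+(b-a)*min(1,(i+1)/n) for i in range(n)]
st=a
for k in range(0,n,5): print(rows(st,P[k:k+5]));st=P[min(k+4,n-1)]
E
```

```text
[-220.24677767  438.8917285   230.77101698  -63.33310088]
[[-36, -31, 10, 5.3], [-72, -63, 20, 10.6], [-109, -94, 30, 15.8], [-145, -125, 40, 21.1], [-181, -157, 50, 26.4]]
[[-46, -12, 10, 5.3], [-93, -24, 20, 10.6], [-139, -36, 30, 15.8], [-185, -48, 40, 21.1], [-232, -60, 50, 26.4]]
[[-47, 10, 10, 5.3], [-94, 20, 20, 10.6]]
```

Call:
servo_tool --pt "-36 -31 0 5.3" --pt "-72 -63 0 10.6" --pt "-109 -94 0 15.8" --pt "-145 -125 0 21.1" --pt "-181 -157 0 26.4" --hand 0.12

```text
clock: 0.7
position: [0.3177, 0.3253, 0.2313]
ee_rot: [[-0.678, 0.735, 0.0], [0.735, 0.678, 0.0], [-0.0, 0.0, -1.0]]
ft_force: [1.6, 0.1, -0.1]
opening: 0.144
grip_force: 0.0
```

Call:
servo_tool --pt "-46 -12 0 5.3" --pt "-93 -24 10 10.6" --pt "-139 -36 20 15.8" --pt "-185 -48 30 21.1" --pt "-232 -60 50 26.4"

```text
clock: 1.2
position: [0.4316, 0.1163, 0.1829]
ee_rot: [[-0.28, 0.96, 0.004], [0.96, 0.28, 0.001], [-0.0, 0.004, -1.0]]
ft_force: [0.5, 0.3, 0.3]
opening: 0.117
grip_force: 0.0
```

Call:
servo_tool --pt "-47 10 35 5.3" --pt "-94 20 70 10.6" --pt "-94 20 70 10.6"

```text
clock: 1.5
position: [0.4759, 0.0307, 0.1098]
ee_rot: [[-0.098, 0.995, -0.003], [0.995, 0.098, -0.001], [-0.0, -0.003, -1.0]]
ft_force: [0.2, 0.9, -1.2]
opening: 0.122
grip_force: 0.0
```

```bash
python3 - <<'E'
from plan import *
a,s=now();print(a,s['clock'],s['opening'],s['ft_force'])
cap('scene','s2.png')
E
```

```text
[ -1.6065009  -93.4153422  109.82612159   0.28689782] 1.5 0.12179890090643992 [ 0.2358627   0.94845717 -1.22769055]
```

Call:
servo_tool --pt "0 0 30 0" --pt "0 0 60 0" --pt "0 0 80 0" --pt "0 0 90 0" --pt "0 0 94 0"

```text
clock: 2.05
position: [0.4755, 0.0344, 0.018]
ee_rot: [[-0.104, 0.995, -0.001], [0.995, 0.104, 0.0], [0.001, -0.001, -1.0]]
ft_force: [0.3, 0.5, -0.5]
opening: 0.12
grip_force: 0.0
```

Call:
servo_tool --pt "0 0 0 0"

```text
clock: 2.15
position: [0.4762, 0.0341, 0.0186]
ee_rot: [[-0.103, 0.995, 0.001], [0.995, 0.103, 0.0], [0.0, 0.001, -1.0]]
ft_force: [-0.1, -1.3, -0.3]
opening: 0.118
grip_force: 0.0
```

```bash
python3 - <<'E'
from plan import *
a,s=now();print(a,s['clock'],s['opening'],s['ft_force'])
c=cap('scene');f=c['frame'][190:300,190:400]
cv2.imwrite('pics/s3.png',cv2.resize(cv2.cvtColor(f,cv2.COLOR_RGB2BGR),None,fx=3.6,fy=3.6,interpolation=cv2.INTER_CUBIC))
E
```

```text
[-9.91043595e-01 -9.00478484e+01  1.86346900e+01  1.27922860e-02] 2.15 0.11795597819888841 [-0.05485013 -1.26864736 -0.32642302]
```

View pics/s3.png

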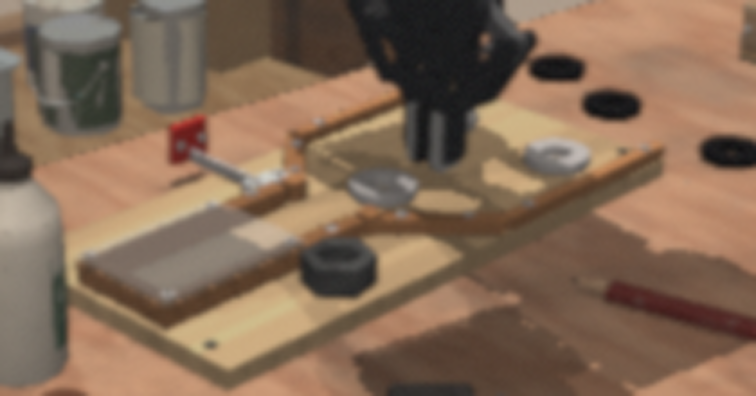

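The picture shows the two fingertips at (435,155), just behind washer A at (385,187), near the floor and lined up with the gate. I'll lower them a little and sweep.

Call:
servo_tool --pt "0 0 2 0" --pt "0 0 4 0" --pt "4 0 4 0" --pt "9 0 4 0" --pt "15 0 4 0"

```text
clock: 2.7
position: [0.4744, 0.0488, 0.0144]
ee_rot: [[-0.102, 0.995, 0.0], [0.995, 0.102, 0.0], [-0.0, 0.0, -1.0]]
ft_force: [0.5, -0.7, 0.1]
opening: 0.121
grip_force: 0.3
```

Call:
servo_tool --pt "8 0 0 0" --pt "16 0 0 0" --pt "24 0 0 0" --pt "32 0 0 0" --pt "40 0 0 0"

```text
clock: 3.2
position: [0.4702, 0.0891, 0.0143]
ee_rot: [[-0.103, 0.995, 0.0], [0.995, 0.103, 0.0], [-0.0, 0.0, -1.0]]
ft_force: [1.0, -1.6, 0.6]
opening: 0.122
grip_force: 0.4
```

```bash
cat > look.py <<'E'
from plan import *
import sys
a,s=now();print(a.round(1),s['clock'],s['opening'],np.round(s['ft_force'],1))
c=cap('top',sys.argv[1] if len(sys.argv)>1 else None)
for ce,q in washers(c):
    if 160<ce[0]<380 and 140<ce[1]<290: print(((ray(c,ce,.02)[0][:2]-t)@R*1e3).round(1),q[4])
E
python3 look.py t4.png
```

```text
[ -1.3 -34.8  14.3   0. ] 3.2 0.12229977034793908 [ 1.  -1.6  0.6]
[ 75.  -45.2] 1415
[  70.4 -130.1] 223
[80.9 38.1] 215
[  39.6 -160.3] 160
[ -43.3 -158.9] 214
```

Call:
servo_tool --pt "7 0 0 0" --pt "14 0 0 0" --pt "21 1 0 0" --pt "27 1 0 0" --pt "31 1 0 0"

```text
clock: 3.75
position: [0.468, 0.1199, 0.0142]
ee_rot: [[-0.103, 0.995, 0.0], [0.995, 0.103, 0.0], [0.0, 0.0, -1.0]]
ft_force: [0.4, -1.9, -0.4]
opening: 0.118
grip_force: 0.2
```

Call:
servo_tool --pt "2 0 0 0" --pt "2 0 0 0"

```text
clock: 3.95
position: [0.4678, 0.1215, 0.0142]
ee_rot: [[-0.103, 0.995, -0.0], [0.995, 0.103, 0.0], [0.0, -0.0, -1.0]]
ft_force: [-0.7, -1.4, 0.0]
opening: 0.12
grip_force: 0.0
```

```bash
python3 - <<'E'
from plan import *
a,s=now();print(a,s['clock'],s['ft_force'])
c=cap('scene');f=c['frame'][190:300,190:400]
cv2.imwrite('pics/s5.png',cv2.resize(cv2.cvtColor(f,cv2.COLOR_RGB2BGR),None,fx=3.6,fy=3.6,interpolation=cv2.INTER_CUBIC))
E
```

```text
[-0.30700747 -2.21317762 14.22333614  0.05103616] 3.95 [-0.69193749 -1.3656694   0.03199334]
```

View pics/s5.png

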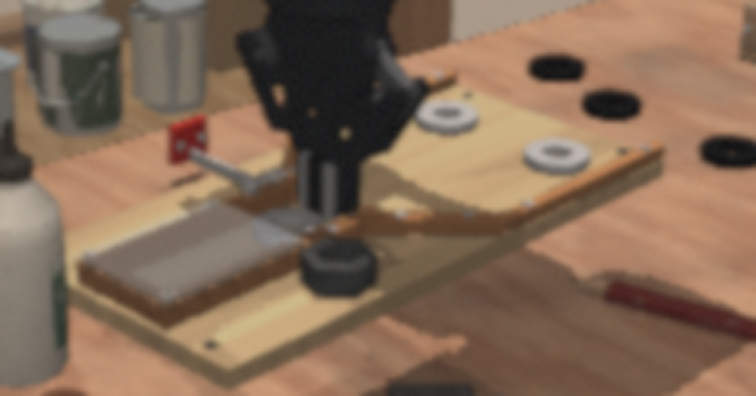

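Washer A is in the slot at about (285,225), and B and C haven't moved. I'm planning the sweep for B.

```bash
cat > sweep.py <<'E'
from plan import *
from scipy.interpolate import CubicHermiteSpline as H
import sys
wx,wy,h0,x1=map(float,sys.argv[1:5]);yend=float(sys.argv[5])
a,s=now();print('now',a.round(1))
sp=H([wy,-22],[wx,x1],[np.tan(np.radians(h0)),0])
def pose(y,d):
    x=float(sp(y)) if y<-22 else x1; h=float(np.arctan(sp(y,1))) if y<-22 else 0
    return np.array([x-d*np.sin(h),y-d*np.cos(h),14.3,np.degrees(h)])
st=pose(wy,39)
up=[a+[0,-25,0,0],a+[0,-45,25,0]];hi=st.copy();hi[2]=60
m=a+[0,-45,45,0]
up+=[m+(hi-m)*k/3 for k in(1,2,3)]
print(rows(a,up))
dn=[hi*1,hi*1,hi*1];dn[0][2]=38;dn[1][2]=20;dn[2][2]=14.3;print(rows(hi,dn))
ys=np.arange(wy,yend,7.5);P=[pose(wy,35)]+[pose(y,30.4) for y in ys]+[pose(yend,30.4)]
b=st
for k in range(0,len(P),5): print(rows(b,P[k:k+5]));b=P[min(k+4,len(P)-1)]
E
python3 sweep.py 42 -152 -10 0 28
```

```text
now [-0.3 -2.4 14.2  0.1]
[[-25, 0, 0, 0.0], [-45, 0, -25, 0.0], [-93, 16, -45, -3.4], [-140, 33, -46, -6.7], [-188, 49, -46, -10.1]]
[[0, 0, 22, 0.0], [0, 0, 40, 0.0], [0, 0, 46, 0.0]]
[[4, 0, 0, 0.0], [9, 0, 0, 0.0], [16, 2, 0, -3.6], [24, 3, 0, -6.7], [32, 3, 0, -9.2]]
[[8, 1, 0, -1.9], [16, 1, 0, -3.4], [24, 1, 0, -4.3], [32, 1, 0, -4.8], [41, 0, 0, -4.8]]
[[8, 0, 0, 0.4], [16, -1, 0, 1.3], [24, -1, 0, 2.6], [33, -1, 0, 4.5], [41, -2, 0, 6.9]]
[[8, -1, 0, 2.9], [16, -3, 0, 6.5], [23, -4, 0, 10.7], [31, -4, 0, 15.4], [39, -3, 0, 17.1]]
[[8, 0, 0, 0.0], [15, 0, 0, 0.0], [22, 0, 0, 0.0], [30, 0, 0, 0.0], [38, 0, 0, 0.0]]
[[8, 0, 0, 0.0]]
```

Call:
servo_tool --pt "-25 0 0 0" --pt "-45 0 -25 0" --pt "-93 16 -45 -3.4" --pt "-140 33 -46 -6.7" --pt "-188 49 -46 -10.1"

```text
clock: 4.5
position: [0.5352, -0.0583, 0.0615]
ee_rot: [[-0.278, 0.961, 0.003], [0.961, 0.278, -0.0], [-0.001, 0.003, -1.0]]
ft_force: [0.7, 0.6, -0.7]
opening: 0.123
grip_force: 0.0
```

Call:
servo_tool --pt "0 0 0 0" --pt "0 0 22 0" --pt "0 0 40 0" --pt "0 0 46 0" --pt "0 0 46 0"

```text
clock: 5.0
position: [0.533, -0.056, 0.0136]
ee_rot: [[-0.275, 0.961, -0.002], [0.961, 0.275, 0.001], [0.001, -0.002, -1.0]]
ft_force: [-0.4, -0.0, -0.1]
opening: 0.121
grip_force: 0.0
```

```bash
python3 look.py t6.png
```

```text
[  46.2 -185.6   13.6  -10. ] 5.0 0.12129353904727112 [-0.4 -0.  -0.1]
[53.9  2. ] 167
[  40.8 -146.9] 186
[ -11.8 -184.2] 313
[-1.9 28.4] 311
[ -39.2 -138.3] 28
```

Call:
servo_tool --pt "0 2 0 0" --pt "5 2 0 0" --pt "12 3 0 -3.6" --pt "20 4 0 -6.7" --pt "28 4 0 -9.2"

```text
clock: 5.55
position: [0.5305, -0.0279, 0.0148]
ee_rot: [[-0.427, 0.904, 0.002], [0.904, 0.427, -0.0], [-0.001, 0.001, -1.0]]
ft_force: [0.5, -0.7, 0.8]
opening: 0.117
grip_force: 0.2
```

Call:
servo_tool --pt "8 1 0 -1.9" --pt "16 1 0 -3.4" --pt "24 1 0 -4.3" --pt "32 1 0 -4.8" --pt "41 0 0 -4.8"

```text
clock: 6.05
position: [0.5125, 0.0092, 0.0143]
ee_rot: [[-0.5, 0.866, 0.0], [0.866, 0.5, 0.0], [-0.0, 0.0, -1.0]]
ft_force: [0.6, -1.6, -0.3]
opening: 0.119
grip_force: 0.3
```

```bash
python3 look.py t7.png;python3 - <<'E'
from h import *
c=cap('scene');f=c['frame'][190:300,190:400]
cv2.imwrite('pics/s7.png',cv2.resize(cv2.cvtColor(f,cv2.COLOR_RGB2BGR),None,fx=3.6,fy=3.6,interpolation=cv2.INTER_CUBIC))
E
```

```text
[  32.5 -118.6   14.3  -24. ] 6.05 0.11853825711785684 [ 0.6 -1.6 -0.3]
[ 133.1 -188. ] 1397
[53.8  2.1] 165
[  10.7 -103.1] 28
[-2.2 28.3] 302
[-56.4 -68.7] 333
```

View pics/s7.png

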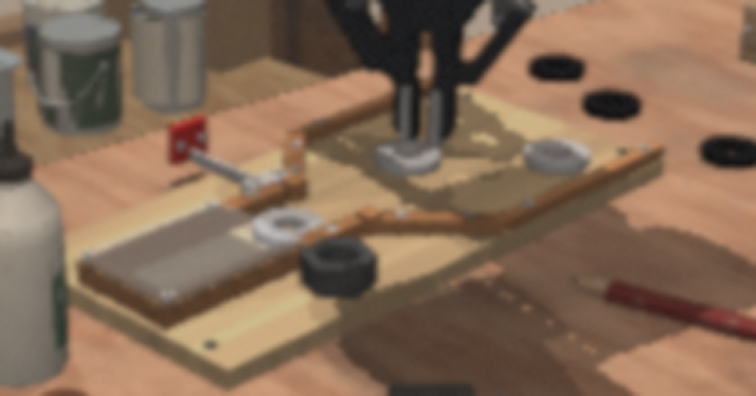

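The washer is cradled between the tips at (408,155). I'll replan the rest from here.

```bash
cat > cont.py <<'E'
from plan import *
from scipy.interpolate import CubicHermiteSpline as H
import sys
x1,yend=map(float,sys.argv[1:3]); a,s=now();h=np.radians(a[3])
wx,wy=a[0]+30.4*np.sin(h),a[1]+30.4*np.cos(h);print(wx,wy)
sp=H([wy,-20],[wx,x1],[np.tan(h),0])
def pose(y,d=30.4):
    x=float(sp(y)) if y<-20 else x1; h=float(np.arctan(sp(y,1))) if y<-20 else 0
    return np.array([x-d*np.sin(h),y-d*np.cos(h),14.3,np.degrees(h)])
P=[pose(y) for y in np.arange(wy+7.5,yend,7.5)]+[pose(yend)]
b=a
for k in range(0,len(P),5): print(rows(b,P[k:k+5]));b=P[min(k+4,len(P)-1)]
E
python3 cont.py 0 28
```

```text
18.849133598172656 -90.08332066199145
[[8, 0, 0, 1.0], [16, -1, 0, 2.4], [24, -1, 0, 4.1], [32, -2, 0, 6.2], [40, -2, 0, 8.7]]
[[8, -1, 0, 2.9], [16, -2, 0, 6.1], [23, -3, 0, 9.8], [31, -4, 0, 13.9], [39, -3, 0, 15.4]]
[[8, 0, 0, 0.0], [15, 0, 0, 0.0], [22, 0, 0, 0.0], [30, 0, 0, 0.0], [38, 0, 0, 0.0]]
[[6, 0, 0, 0.0]]
```

Call:
servo_tool --pt "8 0 0 1.0" --pt "16 -1 0 2.4" --pt "24 -1 0 4.1" --pt "32 -2 0 6.2" --pt "40 -2 0 8.7"

```text
clock: 6.65
position: [0.4906, 0.0424, 0.0141]
ee_rot: [[-0.361, 0.933, -0.0], [0.933, 0.361, -0.0], [0.0, -0.0, -1.0]]
ft_force: [0.3, -0.7, 1.1]
opening: 0.12
grip_force: 0.2
```

Call:
servo_tool --pt "8 -1 0 2.9" --pt "16 -2 0 6.1" --pt "23 -3 0 9.8" --pt "31 -4 0 13.9" --pt "39 -3 0 15.4"

```text
clock: 7.15
position: [0.4734, 0.0776, 0.0141]
ee_rot: [[-0.1, 0.995, -0.001], [0.995, 0.1, -0.0], [-0.0, -0.001, -1.0]]
ft_force: [-0.1, -1.4, -0.1]
opening: 0.122
grip_force: 0.2
```

```bash
python3 look.py t8.png
```

```text
[  0.8 -46.5  14.1   0.2] 7.15 0.12179792592396714 [-0.1 -1.4 -0.1]
[ 79.  -64.8] 1403
[  72.3 -149.5] 205
[86.7 17.8] 209
[-15.6 -18. ] 33
[ -42.2 -167.1] 74
```

Call:
servo_tool --pt "8 0 0 0" --pt "16 -1 0 0" --pt "24 -1 0 0" --pt "31 -1 0 0" --pt "38 -1 0 0"

```text
clock: 7.7
position: [0.469, 0.1159, 0.0142]
ee_rot: [[-0.103, 0.995, 0.0], [0.995, 0.103, 0.0], [0.0, 0.0, -1.0]]
ft_force: [0.2, -0.5, 0.6]
opening: 0.119
grip_force: 0.3
```

Call:
servo_tool --pt "4 0 0 0" --pt "6 0 0 0" --pt "6 0 0 0"

```text
clock: 8.0
position: [0.4684, 0.1216, 0.0143]
ee_rot: [[-0.103, 0.995, 0.0], [0.995, 0.103, 0.0], [0.0, 0.0, -1.0]]
ft_force: [0.3, -0.7, 0.3]
opening: 0.121
grip_force: 0.0
```

```bash
python3 sweep.py -43.7 -153.5 10 0 28|head -3
```

```text
now [ 0.3 -2.2 14.3  0. ]
[[-25, 0, 0, 0.0], [-45, 0, -25, 0.0], [-93, -17, -45, 3.3], [-141, -34, -45, 6.6], [-190, -51, -46, 10.0]]
[[0, 0, 22, 0.0], [0, 0, 40, 0.0], [0, 0, 46, 0.0]]
```

Call:
servo_tool --pt "-25 0 0 0" --pt "-45 0 -25 0" --pt "-93 -17 -45 3.3" --pt "-141 -34 -45 6.6" --pt "-190 -51 -46 10.0"

```text
clock: 8.5
position: [0.4389, -0.0676, 0.0609]
ee_rot: [[0.073, 0.997, 0.002], [0.997, -0.073, -0.001], [-0.0, 0.002, -1.0]]
ft_force: [0.5, -0.3, 0.8]
opening: 0.127
grip_force: 0.0
```

Call:
servo_tool --pt "0 0 0 0" --pt "0 0 0 0"

```text
clock: 8.7
position: [0.4386, -0.0671, 0.0602]
ee_rot: [[0.076, 0.997, 0.0], [0.997, -0.076, 0.001], [0.001, 0.0, -1.0]]
ft_force: [0.1, 0.4, -0.9]
opening: 0.122
grip_force: 0.0
```

```bash
python3 look.py t9.png
```

```text
[ -48.9 -186.8   60.2   10.3] 8.7 0.12201646162675556 [ 0.1  0.4 -0.9]
[53.8  2.1] 169
[-1.5 28.4] 315
[-2.5 68.6] 355
[ -52.5 -147.7] 113
```

Call:
servo_tool --pt "-5 -1 10 0" --pt "-5 -1 25 0" --pt "-5 -1 40 0" --pt "-5 -1 46 0" --pt "-5 -1 46 0"

```text
clock: 9.25
position: [0.4369, -0.0695, 0.0131]
ee_rot: [[0.07, 0.998, -0.002], [0.998, -0.07, 0.001], [0.001, -0.002, -1.0]]
ft_force: [-0.2, 0.2, 0.2]
opening: 0.119
grip_force: 0.0
```

```bash
python3 sweep.py -43.7 -153.5 10 0 28
```

```text
now [ -50.8 -189.    13.1    9.9]
[[-25, 4, 0, 0.0], [-44, 8, -25, 0.0], [-30, 5, -46, 0.0], [-17, 3, -46, 0.0], [-3, 1, -47, 0.1]]
[[0, 0, 22, 0.0], [0, 0, 40, 0.0], [0, 0, 46, 0.0]]
[[4, 0, 0, 0.0], [9, 0, 0, 0.0], [16, -2, 0, 3.8], [24, -3, 0, 6.9], [32, -3, 0, 9.5]]
[[8, -1, 0, 2.0], [16, -1, 0, 3.5], [24, -1, 0, 4.5], [33, -1, 0, 5.1], [41, 0, 0, 5.2]]
[[8, 0, 0, -0.4], [16, 0, 0, -1.2], [25, 1, 0, -2.5], [33, 1, 0, -4.3], [41, 2, 0, -6.6]]
[[8, 1, 0, -2.9], [16, 3, 0, -6.4], [24, 4, 0, -10.5], [31, 4, 0, -15.3], [39, 4, 0, -18.1]]
[[8, 0, 0, 0.0], [15, 0, 0, 0.0], [22, 0, 0, 0.0], [30, 0, 0, 0.0], [38, 0, 0, 0.0]]
[[8, 0, 0, 0.0], [9, 0, 0, 0.0]]
```

Call:
servo_tool --pt "1 0 0 0" --pt "6 0 0 0" --pt "13 -2 0 3.8" --pt "21 -3 0 6.9" --pt "29 -3 0 9.5"

```text
clock: 9.75
position: [0.4365, -0.0411, 0.0143]
ee_rot: [[0.237, 0.971, 0.0], [0.971, -0.237, -0.0], [0.0, 0.0, -1.0]]
ft_force: [-0.1, -0.5, 0.2]
opening: 0.12
grip_force: 0.2
```

Call:
servo_tool --pt "8 -1 0 2.0" --pt "16 -1 0 3.5" --pt "24 -1 0 4.5" --pt "33 -1 0 5.1" --pt "41 0 0 5.2"

```text
clock: 10.25
position: [0.4462, -0.0011, 0.0143]
ee_rot: [[0.322, 0.947, 0.0], [0.947, -0.322, -0.0], [0.0, 0.0, -1.0]]
ft_force: [-0.3, 0.3, 0.7]
opening: 0.12
grip_force: 0.2
```

```bash
python3 cont.py 0 28;python3 - <<'E'
from h import *
c=cap('scene');f=c['frame'][190:300,190:400]
cv2.imwrite('pics/s8.png',cv2.resize(cv2.cvtColor(f,cv2.COLOR_RGB2BGR),None,fx=3.6,fy=3.6,interpolation=cv2.INTER_CUBIC))
E
```

```text
-21.735107877719926 -94.35716532438977
[[8, 0, 0, -0.6], [16, 1, 0, -1.6], [25, 1, 0, -2.9], [33, 1, 0, -4.7], [41, 2, 0, -6.9]]
[[8, 1, 0, -2.7], [16, 2, 0, -5.8], [23, 3, 0, -9.5], [31, 4, 0, -13.6], [39, 4, 0, -17.8]]
[[8, 0, 0, 0.0], [15, 0, 0, 0.0], [22, 0, 0, 0.0], [30, 0, 0, 0.0], [38, 0, 0, 0.0]]
[[8, 0, 0, 0.0], [10, 0, 0, 0.0]]
```

View pics/s8.png

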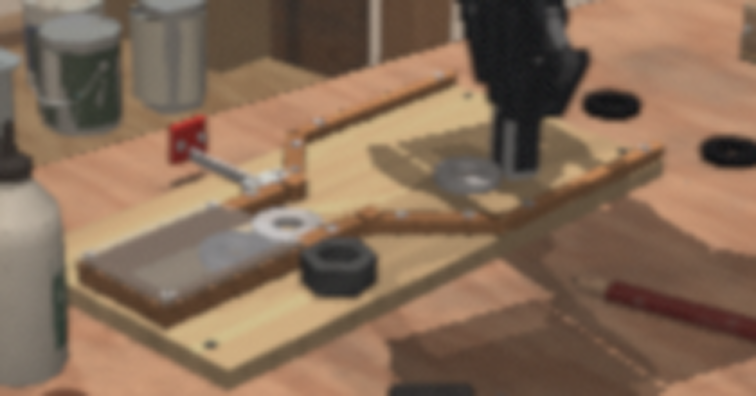

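Washers A and B sit in a row in the slot at (235,248) and (287,225). C is ahead of the tips at (467,175).

Call:
servo_tool --pt "8 0 0 -0.6" --pt "16 1 0 -1.6" --pt "25 1 0 -2.9" --pt "33 1 0 -4.7" --pt "41 2 0 -6.9"

```text
clock: 10.8
position: [0.4614, 0.0369, 0.0141]
ee_rot: [[0.204, 0.979, -0.0], [0.979, -0.204, 0.0], [-0.0, -0.0, -1.0]]
ft_force: [0.1, -0.5, 0.8]
opening: 0.122
grip_force: 0.5
```

Call:
servo_tool --pt "8 1 0 -2.7" --pt "16 2 0 -5.8" --pt "23 3 0 -9.5" --pt "31 4 0 -13.6" --pt "39 4 0 -17.8"

```text
clock: 11.3
position: [0.4738, 0.0742, 0.0141]
ee_rot: [[-0.107, 0.994, 0.001], [0.994, 0.107, 0.0], [-0.0, 0.001, -1.0]]
ft_force: [-0.7, -1.6, 0.7]
opening: 0.117
grip_force: 0.4
```

```bash
python3 cont.py 0 28
```

```text
0.7073777589211734 -19.499253566133245Traceback (most recent call last):
  File "cont.py", line 6, in <module>
    sp=H([wy,-20],[wx,x1],[np.tan(h),0])
    x, dx, y, axis, dydx = prepare_input(x, y, axis, dydx)
                           ~~~~~~~~~~~~~^^^^^^^^^^^^^^^^^^
    raise ValueError("`x` must be strictly increasing sequence.")
ValueError: `x` must be strictly increasing sequence.
```

Call:
servo_tool --pt "8 0 0 0" --pt "16 -1 0 0" --pt "24 -1 0 0" --pt "31 -1 0 0" --pt "38 -1 0 0"

```text
clock: 11.8
position: [0.4682, 0.1118, 0.0141]
ee_rot: [[-0.102, 0.995, -0.0], [0.995, 0.102, -0.0], [-0.0, -0.0, -1.0]]
ft_force: [0.3, -2.2, 1.0]
opening: 0.12
grip_force: 0.9
```

Call:
servo_tool --pt "4 0 0 0" --pt "7 0 0 0" --pt "10 0 0 0" --pt "10 0 0 0"

```text
clock: 12.2
position: [0.4673, 0.1216, 0.014]
ee_rot: [[-0.102, 0.995, -0.0], [0.995, 0.102, 0.0], [0.0, -0.0, -1.0]]
ft_force: [0.1, -0.1, 0.2]
opening: 0.119
grip_force: 0.1
```

Call:
servo_tool --pt "-20 0 0 0" --pt "-45 0 -20 0" --pt "-90 0 -50 0" --pt "-120 0 -60 0" --pt "-120 0 -60 0" --hand 0

```text
clock: 12.7
position: [0.4823, -0.0015, 0.0761]
ee_rot: [[-0.098, 0.995, 0.006], [0.995, 0.098, -0.001], [-0.002, 0.006, -1.0]]
ft_force: [-0.2, 0.2, -1.3]
opening: -0.001
grip_force: 0.0
```

```bash
python3 look.py t10.png
```

```text
[   1.4 -126.1   76.1    0.3] 12.7 -0.0008079299765399048 [-0.2  0.2 -1.3]
[ 124.6 -131.7] 259
[ 101.1 -220.8] 1726
[53.9  2. ] 167
[-2.5 28.2] 306
[-3.  88.8] 725
```

All three washers are in the slot, at y ≈ 28, 68 and 108. Next is the shutter.

Call:
servo_tool --pt "32 35 0 0" --pt "64 70 0 0" --pt "96 105 0 0" --pt "128 139 0 0" --pt "128 139 0 0"

```text
clock: 13.25
position: [0.6082, 0.1492, 0.073]
ee_rot: [[-0.106, 0.994, 0.003], [0.994, 0.106, 0.003], [0.003, 0.004, -1.0]]
ft_force: [-0.8, 0.0, 0.5]
opening: 0.003
grip_force: 0.0
```

Call:
servo_tool --pt "0 0 20 0" --pt "0 0 40 0" --pt "0 0 52 0" --pt "0 0 56 0" --pt "0 0 56 0"

```text
clock: 13.75
position: [0.604, 0.1435, 0.0174]
ee_rot: [[-0.102, 0.995, -0.002], [0.995, 0.102, 0.0], [0.0, -0.002, -1.0]]
ft_force: [-0.1, -0.6, 0.4]
opening: 0.0
grip_force: 0.0
```

```bash
python3 look.py t11.png
```

```text
[1.375e+02 5.600e+00 1.740e+01 1.000e-01] 13.75 0.0002718748828309573 [-0.1 -0.6  0.4]
[104.  -74.4] 285
[ 99.4 136.8] 282
```

Call:
servo_tool --pt "-4 0 0 0" --pt "-4 -5 0 0" --pt "-4 -11 0 0" --pt "-4 -18 0 0" --pt "-4 -25 0 0"

```text
clock: 14.3
position: [0.5808, 0.1366, 0.0188]
ee_rot: [[-0.102, 0.995, 0.003], [0.995, 0.102, -0.0], [-0.0, 0.003, -1.0]]
ft_force: [1.2, -1.2, 1.8]
opening: 0.001
grip_force: 1.1
```

Call:
servo_tool --pt "0 -7 0 0" --pt "0 -14 0 0" --pt "0 -21 0 0" --pt "0 -28 0 0" --pt "0 -34 0 0"

```text
clock: 14.8
position: [0.5458, 0.1334, 0.0181]
ee_rot: [[-0.102, 0.995, -0.0], [0.995, 0.102, 0.0], [0.0, -0.0, -1.0]]
ft_force: [1.6, -0.8, 1.2]
opening: 0.002
grip_force: 1.0
```

Call:
servo_tool --pt "0 -2 0 0" --pt "0 -4 0 0"

```text
clock: 15.0
position: [0.5422, 0.1331, 0.018]
ee_rot: [[-0.102, 0.995, -0.0], [0.995, 0.102, 0.0], [0.0, -0.0, -1.0]]
ft_force: [0.9, 0.6, 0.7]
opening: -0.001
grip_force: 0.8
```

```bash
python3 look.py t12.png; python3 - <<'E'
from h import *
c=cap('scene');f=c['frame'][190:300,190:400]
cv2.imwrite('pics/s9.png',cv2.resize(cv2.cvtColor(f,cv2.COLOR_RGB2BGR),None,fx=3.6,fy=3.6,interpolation=cv2.INTER_CUBIC))
E
```

```text
[74.9  1.6 18.   0.1] 15.0 -0.0005878125677634765 [0.9 0.6 0.7]
[-10.  -83.1] 306
[-13.  133.8] 297
```

View pics/s9.png

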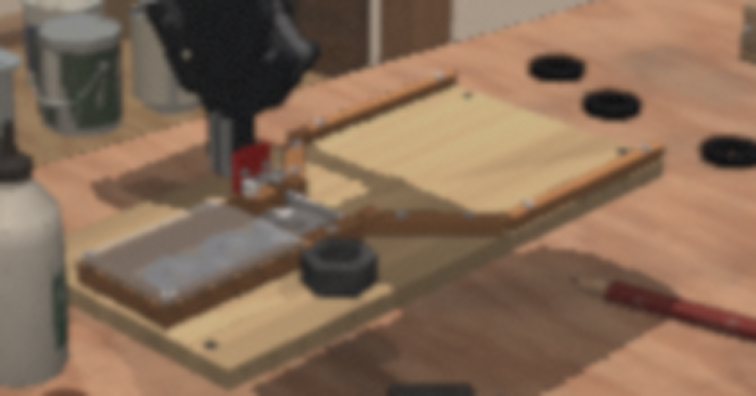

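The fingers push the tab at (250,165), and the shutter is nearly across the gate, near (325,215). I'll push gently until it meets the stop.

Call:
servo_tool --pt "0 -1 0 0" --pt "0 -2 0 0" --pt "0 -3 0 0" --pt "0 -4 0 0"

```text
clock: 15.5
position: [0.5401, 0.1328, 0.0181]
ee_rot: [[-0.102, 0.995, 0.003], [0.995, 0.102, 0.001], [0.0, 0.003, -1.0]]
ft_force: [6.2, 1.1, -5.0]
opening: -0.002
grip_force: 2.8
```

Call:
servo_tool --pt "0 -1 0 0" --pt "0 -2 0 0" --pt "0 -2 0 0"

```text
clock: 15.8
position: [0.5401, 0.1328, 0.0183]
ee_rot: [[-0.102, 0.995, 0.007], [0.995, 0.102, 0.001], [0.0, 0.007, -1.0]]
ft_force: [7.4, 2.1, -5.4]
opening: -0.002
grip_force: 3.9
```

```bash
python3 look.py
```

```text
[72.7  1.5 18.3  0.1] 15.8 -0.001735599124529225 [ 7.4  2.1 -5.4]
[-19.2 -83.2] 309
[-21.8 134.3] 301
```

The tool stopped moving while the force rose, so the shutter is at its stop. Withdrawing.

Call:
servo_tool --pt "0 10 0 0" --pt "0 30 0 0" --pt "0 45 -30 0" --pt "-20 60 -70 0" --pt "-60 70 -110 0"

```text
clock: 16.35
position: [0.6105, 0.086, 0.1239]
ee_rot: [[-0.105, 0.994, -0.002], [0.994, 0.105, 0.001], [0.001, -0.002, -1.0]]
ft_force: [1.7, -1.0, 0.8]
opening: -0.001
grip_force: 0.0
```

Call:
servo_tool --pt "-45 0 -10 0" --pt "-90 0 -20 0" --pt "-130 0 -20 0" --pt "-130 0 -20 0" --pt "-130 0 -20 0"

```text
clock: 16.85
position: [0.6227, -0.0451, 0.1423]
ee_rot: [[-0.1, 0.995, -0.003], [0.995, 0.1, 0.001], [0.001, -0.003, -1.0]]
ft_force: [0.1, 0.3, 0.2]
opening: -0.001
grip_force: 0.0
```

```bash
python3 - <<'E'
from plan import *
c=cap('top');f=c['frame']
cv2.imwrite('pics/end.png',cv2.resize(cv2.cvtColor(f,cv2.COLOR_RGB2BGR)[135:290,155:425],None,fx=2.9,fy=2.9,interpolation=cv2.INTER_CUBIC))
hsv=cv2.cvtColor(f,cv2.COLOR_RGB2HSV)
mr=(cv2.inRange(hsv,(0,150,80),(6,255,255))|cv2.inRange(hsv,(174,150,80),(180,255,255)));mr[215:]=0;mr[:,:200]=0;mr[:,290:]=0
r=cv2.minAreaRect(cv2.findNonZero(mr));print(r,(ray(c,r[0],.039)[0][:2]-t)@R*1e3)
for ce,q in washers(c):
    if 160<ce[0]<380 and 140<ce[1]<290: print(((ray(c,ce,.02)[0][:2]-t)@R*1e3).round(1),q[4])
E
```

```text
((247.01980590820312, 191.19802856445312), (2.786104202270508, 14.129528045654297), 84.2894058227539) [53.60051964  2.08903446]
[31.8  1.9] 167
[-2.6 28. ] 309
[-3.  88.7] 726
```

View pics/end.png

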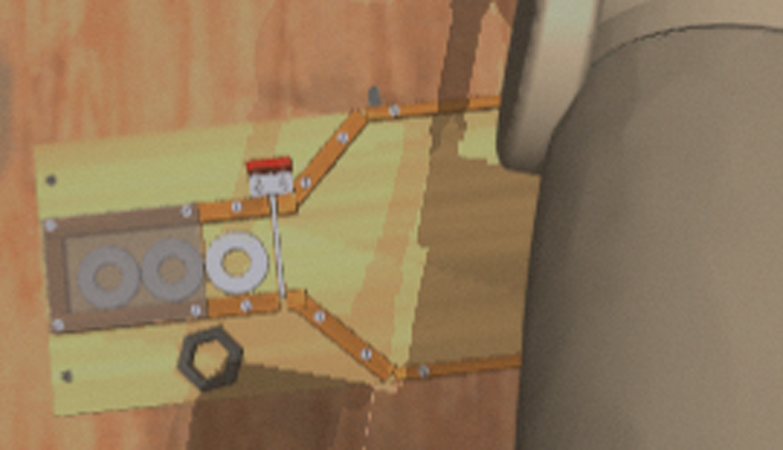

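All three washers are in the slot at (108,277), (172,268) and (236,262). The shutter line at x≈277 spans the whole gate, the tab centre is at x ≈ 54 mm (closed), and the hand is clear.

```bash
python3 -c "
from plant import ctrl
print(ctrl.sign_off())"
```

```text
the job is handed in; nothing more can be done
None
```

I handed the job in at about 17 s of the 58 s allowed: all three washers are in the slot, the shutter is closed on its stop, and the hand is clear. The hex nut was untouched in the last picture and the arm never went near the oil bottle, but no verdict came back.

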